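Open the child-safe cupboard

TASK

Open the child-safe cupboard: reach down through the gap behind the top of its green door, press the red sprung hook down and, keeping it down, swing the door out past the catch, then on until it stands wide open (about a right angle, at least 60 degrees). Let go so that the hook springs up and the door stays open. Leave the bottles inside standing where they are, and do not disturb the things round about.

Things in the scene. Friction and masses are not known exactly. Their poses are not given: they have to be found in the camera images.
- cupboard: White child-safe cupboard fixed on the worktop, 200 wide (its y) x 130 deep (its x) x 190 mm high, green door at its front. Origin: centre of its underside; x points to its back, y to its left (hinge side), z up. Walls and top 8 mm thick; the top is cut out just behind the door (point gap).
- gap (a point): Centre of the gap in the cupboard's top, level with the top (190 mm): 46 mm front to back x 64 mm wide, at cupboard x -49 to -3, y -57 to +7 mm. Its front is the shut door (inner face at x -51 mm), its back a fixed steel catch bar, x -3 to +5 mm, which hangs 20 mm down from the top. Fixed to the cupboard.
- door (a joint): Hinge of the green door (200 wide, 186 high, 14 mm thick plus 4 mm raised frame, no handle; top level with the cupboard's). 0 = shut; grows as the free edge swings to the front, clockwise from above; stop at 1.75 rad. Friction about 0.06 N m: it stays where left. With the hook up it moves only about 0.03 rad before the hook catches.
- latch (a joint): How far the sprung red hook is pressed straight down, m: 0 up, 0.024 stop. It slides on the door's inner face and moves with the door. About 3 N to start, 8 N at the stop; springs up when let go. From 0.010 on its barb is below the catch bar and the door is free (0.014 to 0.020 is a good press). Keep it down until the door is out about 0.15 rad, or it catches again.
- press_pad (a point): Centre of the flat top of the hook's red ribbed press pad, 22 mm below the cupboard's top when up, seen through the gap; 36 mm front to back x 44 mm sideways. 23 mm behind the hinge line and 125 mm from it toward the free edge. Fingers pressing on it and moving to the front take the door along by friction, or push its inner face 24 mm in front of this point. Moves with door and hook.
- door_hinge (a point): Point on the vertical hinge line at the height of the cupboard's top (190 mm), at the door's left inner edge; cupboard frame (-50, 100, 190) mm.
- door_free_edge (a point): Top of the door's free (right) edge, mid-thickness, 200 mm from the hinge line. Moves with the door.
- bottle_blue: White bottle with blue cap, 44 mm wide, 75 high, loose inside the cupboard on its floor (8 mm above the worktop). Origin: centre of its underside.
- bottle_white: White bottle with white cap, 54 mm wide, 95 high, loose inside the cupboard on its floor. Origin: centre of its underside.
- tin: Food tin, 75 mm wide, 58 high, a bystander to the left. Origin: centre of its underside.
- onion: Brown onion, 85 mm wide, 87 high, a bystander to the left. Origin: under its centre.
- lemon: Lemon, 72 x 55 x 56 mm, a bystander to the right. Origin: under its centre.
- mug: Green and white mug, 90 mm wide, 127 with handle, 96 high, a bystander to the right. Origin: centre of its underside.

How it is judged:
By the outcome, as a careful person would: the job done as asked, in the order asked, and still so for the second after the job is handed in, with the robot touching nothing.
It also fails if it takes over 40 s, if anything falls off the work surface, if the arm or the gripper's body presses on something with over 40 N, if the wrist force passes 120 N, or if a joint passes its speed limit or range.

ROBOT

A 6-joint arm with a two-finger parallel gripper is mounted at the origin on a cart in front of the work surface, level with it; the furniture and walls round the work are solid. World frame = base frame: x ahead of the robot, y to its left, z up, the work surface at z = 0. Lengths are in m, angles in rad, forces in N, time in s.
With the tool pointing down it reaches from about 0.325 to 0.875 m from the base axis. Payload 4.4 kg.
Tool frame: the origin (TCP) lies at the very end of the fingers, on their centre line; the grasp point (between the pads) lies 19 mm behind it; z points along the fingers, y is the line along which they close (so a half turn about z gives the same grasp; the last joint's range is limited). The gripper opens to 85 mm and grips with 20 to 120 N. Pads are 22 mm wide; open, the fingers measure 114 mm over their backs; the gripper's body (76 mm by 85 mm) begins 54 mm behind the grasp point. The pads swing forward as they close: fully open they stand 13 mm farther back than shut.
Start: joints at [1.016, 0.207, 1.542, -0, 1.393, -0.15], TCP at [0.226, 0.529, 0.231] pointing down, gripper open.
Joint ranges: [-2.73, 2.73], [-0.86, 2.22], [0.23, 2.46], [-1.11, 4.25], [0.08, 2.63], [-2.82, 2.82]. Speed limits (rad/s): [2.79, 2.79, 3.14, 3.14, 3.14, 3.14].

INTERFACE

Orientations are given as a 3x3 rotation matrix whose columns are the frame's x, y, z axes.
In Python, from cell import * gives the robot as it stands.
- The arm moves only by the tool creep_tool, called after ">>>" as name(argument=value, ...) on one line, values as JSON. Schema: {"type":"object","properties":{"plan":{"type":"array","items":{"type":"array","items":{"type":"array","items":{"type":"number"},"minItems":6,"maxItems":6},"minItems":1,"maxItems":10},"minItems":1,"maxItems":1},"finger_gap":{"type":"number"},"force":{"type":"number"},"only":{"type":"string"},"quiet":{"type":"boolean"},"lines":{"type":"string"}},"required":["plan"],"additionalProperties":false}. plan is a list that holds a single list of rows (three levels of brackets), with 1 to 10 rows, each of 6 numbers: dx, dy, dz in a scale on which 1.0 is 0.2 m, then a rotation vector rx, ry, rz in parts of the range, where 1.0 means 90 degrees; each row shifts and turns the commanded pose from where the row before left it, along the tool's axes as they then stand; what a row does not reach is not made up. A row lasts 1/12 s, in which the tool goes at most 0.0417 m and 0.125 rad, less where a joint would pass 70% of its speed; a pose out of reach is approached as far as the arm can. finger_gap is the finger opening in m, set as the call begins (left out keeps the last). The fingers move at their own pace and stop on an object; force is the grip in N (left out, the last holds). Time passes only in rows, so rows that do not move let the fingers close. The tool returns the time, the measured TCP pose, the force, the opening and the grip force at its end. only (a regular expression) keeps the lines of the reply that match it, lines (a string "A,B") keeps lines A to B, and quiet returns only ok. No shift or turn number may pass 1 either way. Input that does not fit is refused with a message, and nothing moves.
- read_state(): the state, without advancing time (a new reading comes with each control period).
- read_camera(name): name is "side" or "top" or "wrist"; returns (picture, depth): 480x640x3 uint8, blue, green, red; 480x640 float32, m along the optical axis (not along the pixel's ray), 0 where there is no reading.
- get_calibration(name): a dict with "K" (3x3 intrinsics, pixels), "camera_from_world" (4x4, takes a point from world to camera coordinates). Camera axes: x right, y up, looking along -z (the intrinsics and any distortion apply to the point x, -y, -z); pixel columns grow to the right and rows downward; lengths in m; the calibration is good to about 2 mm. A picture is of the moment at which its call begins: read the wrist's pose just before it. get_calibration takes no time and is no camera call; for the wrist camera it gives the pose at the moment of the call.
- finish_job(): hands the job in; it is judged then, once.
The state is a dict: "time_s": time; "q": joint angles; "joint_vel": joint speeds; "tau": joint torques, N m; "tool_pos": TCP position; "tool_rot": TCP orientation; "wrist_force": force on the tool from outside, world axes, zero at the start; "wrist_torque": the same for the moment, N m; "width": finger opening in m; "grip_force": force on a finger pad.
Only numpy, scipy, OpenCV 4.12 (cv2) and the standard library are available. Lean on these libraries where they do the work, as an engineer would, in place of code of your own. Each camera call takes 0.05 s, during which the arm holds its last target. There are 200 camera calls.

## Working session

There is one attempt and no reset: what is moved stays moved. The work goes in short steps, Python scripts to look and compute and a tool call to move; the robot and the scene stay as the last step left them, time stands still between calls to the robot, and variables do not carry over. Pictures are saved under pics/ and viewed, at most 10 in all, crops included, and the job is handed in when it is done.

```bash
mkdir -p pics; python3 - <<'E'
from cell import *
import cv2,numpy as np
ims=[]
for n in ("top","side"):
    p,d=read_camera(n); np.savez(f"pics/{n}.npz",p=p,d=d,K=get_calibration(n)["K"],T=get_calibration(n)["camera_from_world"]); cv2.imwrite(f"pics/{n}.png",p)
    print(get_calibration(n))
s=read_state();print(s["tool_pos"],s["tool_rot"])
E
```

```text
{'K': array([[524.2033525 ,   0.        , 322.71765774],
       [  0.        , 524.2033525 , 249.68639609],
       [  0.        ,   0.        ,   1.        ]]), 'camera_from_world': array([[-0.00976766, -0.99969671,  0.02260712,  0.16293252],
       [ 0.99904725, -0.00879465,  0.04274625, -0.49815371],
       [-0.04253447,  0.02300311,  0.99883015, -1.34300789],
       [ 0.        ,  0.        ,  0.        ,  1.        ]])}
{'K': array([[581.23218447,   0.        , 318.1699217 ],
       [  0.        , 581.23218447, 238.1768394 ],
       [  0.        ,   0.        ,   1.        ]]), 'camera_from_world': array([[ 5.80435907e-01, -8.14304554e-01, -1.50036874e-03,
        -1.43986340e-01],
       [ 6.46119224e-01,  4.59430524e-01,  6.09469886e-01,
        -4.91580678e-01],
       [-4.95604788e-01, -3.54727623e-01,  7.92807800e-01,
        -1.57120413e+00],
       [ 0.00000000e+00,  0.00000000e+00,  0.00000000e+00,
         1.00000000e+00]])}
[0.22610202 0.5279121  0.23019155] [[-9.19166383e-01  3.93867860e-01 -1.12687587e-03]
 [ 3.93869344e-01  9.19164630e-01 -1.82290594e-03]
 [ 3.17800382e-04 -2.11939572e-03 -9.99997704e-01]]
```

View pics/top.png

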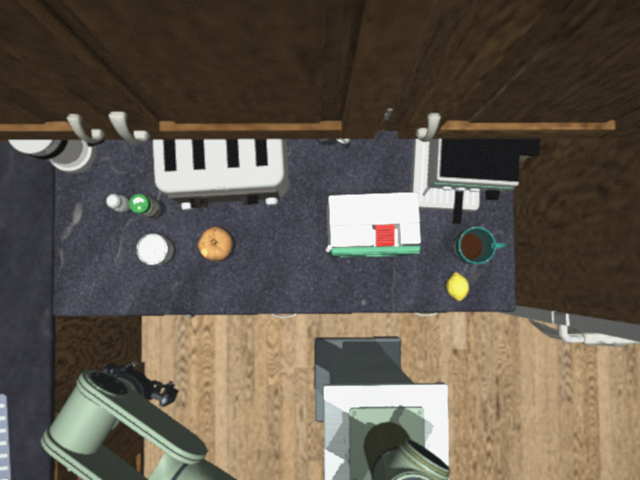

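View pics/side.png

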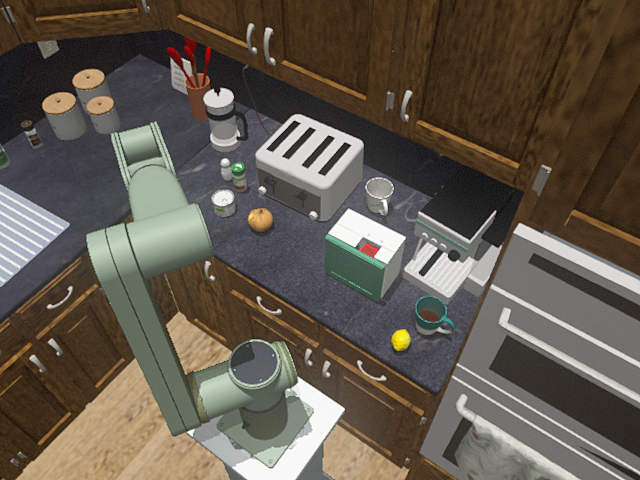

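The top view shows the cupboard top at about (328–420, 193–256), with its door side toward the robot. The red pad is near (386, 236). Next I'll enlarge it.

```bash
python3 - <<'E'
import cv2,numpy as np
a=cv2.imread("pics/top.png")[180:270,310:430]; b=cv2.imread("pics/side.png")[200:305,315:415]
cv2.imwrite("pics/tc.png",cv2.resize(a,None,fx=6,fy=6,interpolation=cv2.INTER_CUBIC))
cv2.imwrite("pics/sc.png",cv2.resize(b,None,fx=5.5,fy=5.5,interpolation=cv2.INTER_CUBIC))
E
```

```text
(no output)
```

View pics/tc.png

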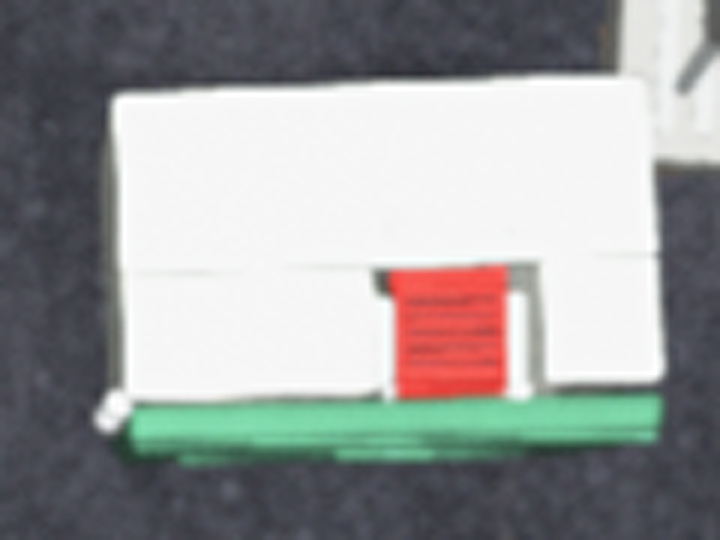

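View pics/sc.png

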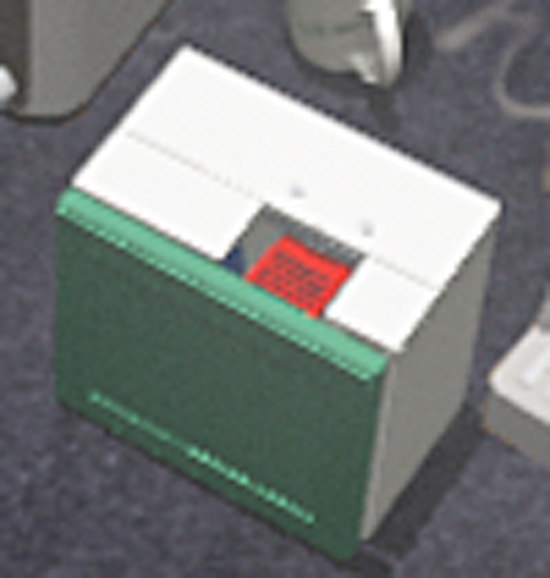

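The crops show these corners on the cupboard top:
- **Top crop:** back-left (113, 93), back-right (645, 76), front-right (665, 381), front-left (125, 402), pad centre about (450, 333).
- **Side crop:** back-left (185, 45), back-right (500, 207), front-right (400, 352).

```bash
cat > h.py <<'E'
import numpy as np
def ld(n): return np.load(f"pics/{n}.npz")
def proj(c,P):
    p=c["T"][:3,:3]@P+c["T"][:3,3]; p=p*[1,-1,-1]; u=c["K"]@p; return u[:2]/u[2]
def onz(c,uv,z):
    r=np.linalg.inv(c["K"])@[uv[0],uv[1],1]; r=c["T"][:3,:3].T@(r*[1,-1,-1]); o=-c["T"][:3,:3].T@c["T"][:3,3]
    return o+r*(z-o[2])/r[2]
E
python3 - <<'E'
from h import *
from scipy.optimize import least_squares
t,s=ld("top"),ld("side")
def tp(x,y): return np.array([x,y])/6+[309.6,179.6]
def sp(x,y): return np.array([x,y])/5.5+[314.6,199.6]
M=[(t,tp(113,93),(.065,.1)),(t,tp(645,76),(.065,-.1)),(t,tp(665,383),(-.049,-.1)),(t,tp(125,402),(-.049,.1)),
(s,sp(185,45),(.065,.1)),(s,sp(500,207),(.065,-.1)),(s,sp(400,352),(-.049,-.1))]
for c,uv,xy in M: print(np.round(onz(c,uv,.19),4),xy)
def f(p):
    R=np.array([[np.cos(p[2]),-np.sin(p[2])],[np.sin(p[2]),np.cos(p[2])]])
    return np.concatenate([proj(c,np.r_[p[:2]+R@xy,.19])-uv for c,uv,xy in M])
r=least_squares(f,[.5,.05,0]); print(r.x,np.round(r.fun.reshape(-1,2),1))
x,y,a=r.x;R=np.array([[np.cos(a),-np.sin(a)],[np.sin(a),np.cos(a)]])
for n,v in dict(hinge=(-.05,.1),pad=(-.027,-.025),free=(-.058,-.1)).items(): print(n,r.x[:2]+R@v)
print("pad obs",onz(t,tp(450,333),.168)[:2], "front depth", t["d"][210,370])
print("lemon",onz(t,(458,287),.03)[:2],"mug",onz(t,(475,246),.09)[:2],"onion",onz(t,(216,244),.05)[:2])
E
```

```text
[0.6144 0.1484 0.19  ] (0.065, 0.1)
[ 0.6195 -0.0514  0.19  ] (0.065, -0.1)
[ 0.504  -0.0569  0.19  ] (-0.049, -0.1)
[0.4987 0.1452 0.19  ] (-0.049, 0.1)
[0.6186 0.1506 0.19  ] (0.065, 0.1)
[ 0.6214 -0.0499  0.19  ] (0.065, -0.1)
[ 0.5093 -0.0557  0.19  ] (-0.049, -0.1)
[0.55198975 0.04628782 0.03161926] [[ 0.1  0.3]
 [ 0.1 -0.3]
 [-0.8 -0.9]
 [ 0.2 -0.5]
 [-0.2  1.3]
 [ 0.3  0.5]
 [-0.7  0.6]]
hinge [0.49885335 0.14465713]
pad [0.5257936  0.02044673]
free [ 0.49718014 -0.05549581]
pad obs [0.52496035 0.02029503] front depth 1.1747466
lemon [ 0.40064864 -0.1847131 ] mug [ 0.50192011 -0.21164826] onion [0.51440123 0.42487514]
```

The fit is good: yaw is 0.032, and the observed pad position agrees with the predicted one to 1 mm. The finger tip should stay above the cupboard. I'll close the fingers, align them to the cupboard and move across.

Units first: shifts go in shares of 0.2 m and turns go in shares of 90 degrees. So -0.0323 m is -0.1615, -0.0177 m is -0.0885, -0.109 rad is -0.0694.

>>> creep_tool(plan=[[[0, 0, 0, 0, 0, -0.0694], [0, 0, 0, 0, 0, -0.0694], [0, 0, 0, 0, 0, -0.0694], [0, 0, 0, 0, 0, -0.0694], [-0.0885, -0.1615, 0, 0, 0, 0], [-0.0885, -0.1615, 0, 0, 0, 0], [-0.0885, -0.1615, 0, 0, 0, 0], [-0.0885, -0.1615, 0, 0, 0, 0], [-0.0885, -0.1615, 0, 0, 0, 0], [-0.0885, -0.1615, 0, 0, 0, 0]]], finger_gap=0, force=60)

```text
time_s: 0.93
tool_pos: [0.3388, 0.3364, 0.2308]
tool_rot: [[-0.999, -0.032, -0.001], [-0.032, 0.999, -0.0], [0.001, -0.0, -1.0]]
wrist_force: [0.8, -0.4, 0.5]
width: 0.0003
grip_force: 0.0
```

>>> creep_tool(plan=[[[-0.0885, -0.1615, 0, 0, 0, 0], [-0.0885, -0.1615, 0, 0, 0, 0], [-0.0885, -0.1615, 0, 0, 0, 0], [-0.0885, -0.1615, 0, 0, 0, 0], [-0.0885, -0.1615, 0, 0, 0, 0], [-0.0885, -0.1615, 0, 0, 0, 0], [-0.0885, -0.1615, 0, 0, 0, 0], [-0.0885, -0.1615, 0, 0, 0, 0], [-0.0885, -0.1615, 0, 0, 0, 0], [0, 0, 0, 0, 0, 0]]])

```text
time_s: 1.77
tool_pos: [0.5096, 0.0471, 0.2311]
tool_rot: [[-1.0, -0.025, 0.002], [-0.025, 1.0, -0.003], [-0.002, -0.003, -1.0]]
wrist_force: [1.0, -0.2, 1.1]
width: 0.0003
grip_force: 0.0
```

```bash
cat > st.py <<'E'
from cell import *
import numpy as np,sys
s=read_state();R=np.array(s["tool_rot"]);p=np.array(s["tool_pos"])
th=float(sys.argv[1]);y=.0316-th
H=np.array([.4995,.1446]);c,n=np.cos(y),np.sin(y)
pad=H+np.array([[c,-n],[n,c]])@[.023,-.125]
print(p.round(4),R.round(3).tolist(),s["wrist_force"],s["width"],np.round(s["q"],2))
print("to pad (tool xy):",(R.T@np.r_[pad-p[:2],0]).round(4),"yaw err(tool rz):",round(float(-(np.arctan2(R[1,0],R[0,0])-(np.pi+y)+np.pi)%(2*np.pi)-np.pi),3), "pad",pad)
E
python3 st.py 0
```

```text
[0.5096 0.0471 0.2311] [[-1.0, -0.025, 0.002], [-0.025, 1.0, -0.003], [-0.002, -0.003, -1.0]] [ 0.97228105 -0.20208376  1.05592786] 0.0003015403642659064 [-0.08  0.07  1.7  -0.    1.37 -1.67]
to pad (tool xy): [-0.0161 -0.0271  0.0001] yaw err(tool rz): 0.007 pad [0.52643786 0.02038908]
```

In the tool's units: -0.0135 m is -0.0675, -0.008 m is -0.04.

>>> creep_tool(plan=[[[-0.04, -0.0675, 0, 0, 0, 0], [-0.04, -0.0675, 0, 0, 0, 0], [0, 0, 0, 0, 0, 0]]])

```text
time_s: 2.02
tool_pos: [0.5251, 0.0241, 0.2311]
tool_rot: [[-1.0, -0.03, 0.001], [-0.03, 1.0, -0.001], [-0.001, -0.001, -1.0]]
wrist_force: [0.6, -0.0, 0.4]
width: 0.0001
grip_force: 0.0
```

```bash
python3 st.py 0; python3 - <<'E'
from cell import *
import cv2
p,d=read_camera("side"); q,_=read_camera("top")
import numpy as np
a=cv2.resize(p[190:300,310:420],(440,440),interpolation=cv2.INTER_CUBIC);b=cv2.resize(q[180:270,340:430],(360,360),interpolation=cv2.INTER_CUBIC);b=cv2.copyMakeBorder(b,0,80,0,0,0)
cv2.imwrite("pics/s2.png",np.hstack([a,b]))
E
```

```text
[0.5251 0.0241 0.2311] [[-1.0, -0.03, 0.001], [-0.03, 1.0, -0.001], [-0.001, -0.001, -1.0]] [ 0.61800756 -0.04496736  0.37125413] 8.197704419114042e-05 [-0.12  0.1   1.66 -0.    1.38 -1.72]
to pad (tool xy): [-0.0013 -0.0037  0.    ] yaw err(tool rz): 0.002 pad [0.52643786 0.02038908]
```

View pics/s2.png

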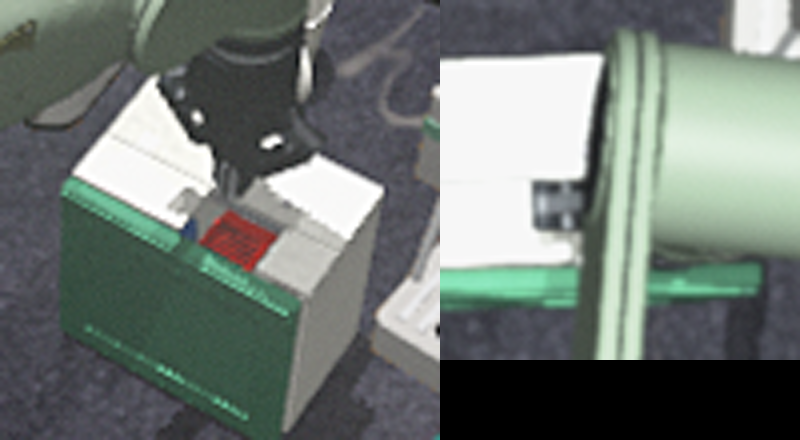

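The fingers hang centred over the gap, with tips at (235, 190) in the left crop. I'll go down to just above the pad, then press.

In the tool's units: 0.02 m is 0.1, 0.017 m is 0.085.

>>> creep_tool(plan=[[[0, -0.005, 0.1, 0, 0, 0], [0, 0, 0.1, 0, 0, 0], [0, 0, 0.085, 0, 0, 0], [0, 0, 0, 0, 0, 0]]])

```text
time_s: 2.45
tool_pos: [0.5203, 0.0265, 0.1703]
tool_rot: [[-0.999, -0.033, -0.008], [-0.033, 0.999, 0.001], [0.008, 0.002, -1.0]]
wrist_force: [-0.4, -0.2, 0.1]
width: -0.0004
grip_force: 0.0
```

```bash
python3 st.py 0
```

```text
[0.5203 0.0265 0.1703] [[-0.999, -0.033, -0.008], [-0.033, 0.999, 0.001], [0.008, 0.002, -1.0]] [-0.41822287 -0.17542908  0.06298227] -0.0004470523171422589 [-0.12  0.16  1.73  0.    1.26 -1.72]
to pad (tool xy): [-0.006  -0.0063 -0.0001] yaw err(tool rz): -0.001 pad [0.52643786 0.02038908]
```

>>> creep_tool(plan=[[[0, 0, 0.03, 0, 0, 0], [0, 0, 0.03, 0, 0, 0], [0, 0, 0, 0, 0, 0]]])

```text
time_s: 2.7
tool_pos: [0.5242, 0.0258, 0.1628]
tool_rot: [[-0.999, -0.032, 0.001], [-0.032, 0.999, 0.001], [-0.001, 0.001, -1.0]]
wrist_force: [-1.6, 3.0, 4.4]
width: -0.0002
grip_force: 1.6
```

```bash
python3 st.py 0
```

```text
[0.5242 0.0258 0.1628] [[-0.999, -0.032, 0.001], [-0.032, 0.999, 0.001], [-0.001, 0.001, -1.0]] [-1.6222074   2.99054783  4.42901352] -0.0002173895726825295 [-0.12  0.17  1.74  0.    1.24 -1.72]
to pad (tool xy): [-0.002  -0.0055 -0.    ] yaw err(tool rz): -0.0 pad [0.52643786 0.02038908]
```

In the tool's units: 0.006 m is 0.03, -0.002 m is -0.01.

>>> creep_tool(plan=[[[0, -0.01, 0.03, 0, 0, 0], [0, -0.005, 0.03, 0, 0, 0], [0, 0, 0, 0, 0, 0], [0, 0, 0, 0, 0, 0]]])

```text
time_s: 3.03
tool_pos: [0.5248, 0.0225, 0.1517]
tool_rot: [[-1.0, -0.031, 0.002], [-0.031, 1.0, 0.001], [-0.002, 0.001, -1.0]]
wrist_force: [-1.3, 2.5, 6.5]
width: -0.0001
grip_force: 2.8
```

```bash
python3 st.py 0
```

```text
[0.5248 0.0225 0.1517] [[-1.0, -0.031, 0.002], [-0.031, 1.0, 0.001], [-0.002, 0.001, -1.0]] [-1.34387009  2.54424978  6.50538385] -0.00011458565896238798 [-0.12  0.18  1.75  0.    1.21 -1.72]
to pad (tool xy): [-0.0015 -0.0022  0.    ] yaw err(tool rz): 0.0 pad [0.52643786 0.02038908]
```

Hook is pressed about 16 mm at 6.5 N. Now I'll swing along the arc, starting gently.

In the tool's units: 0.005 m is 0.025, -0.0008 m is -0.004, 0.04 rad is 0.0255.

>>> creep_tool(plan=[[[0.025, -0.004, 0, 0, 0, 0.0255], [0.025, -0.004, 0, 0, 0, 0.0255], [0.025, -0.004, 0, 0, 0, 0.0255], [0.025, -0.004, 0, 0, 0, 0.0255], [0.025, -0.004, 0, 0, 0, 0.0255], [0.025, -0.004, 0, 0, 0, 0.0255], [0.025, -0.004, 0, 0, 0, 0.0255], [0, 0, 0, 0, 0, 0]]])

```text
time_s: 3.7
tool_pos: [0.4896, 0.0198, 0.1522]
tool_rot: [[-0.969, 0.247, 0.004], [0.247, 0.969, 0.0], [-0.003, 0.001, -1.0]]
wrist_force: [-0.2, 2.0, 4.9]
width: 0.0001
grip_force: 2.8
```

```bash
python3 st.py .28;python3 - <<'E'
from cell import *
import cv2
p,d=read_camera("side")
cv2.imwrite("pics/s3.png",cv2.resize(p[190:310,290:430],None,fx=4,fy=4,interpolation=cv2.INTER_CUBIC))
E
```

```text
[0.4896 0.0198 0.1522] [[-0.969, 0.247, 0.004], [0.247, 0.969, 0.0], [-0.003, 0.001, -1.0]] [-0.18971785  1.97140905  4.91480667] 9.191263090419789e-05 [-0.14  0.11  1.83  0.    1.2  -1.46]
to pad (tool xy): [-0.002  -0.0016  0.    ] yaw err(tool rz): 0.002 pad [0.49106239 0.01778199]
```

View pics/s3.png

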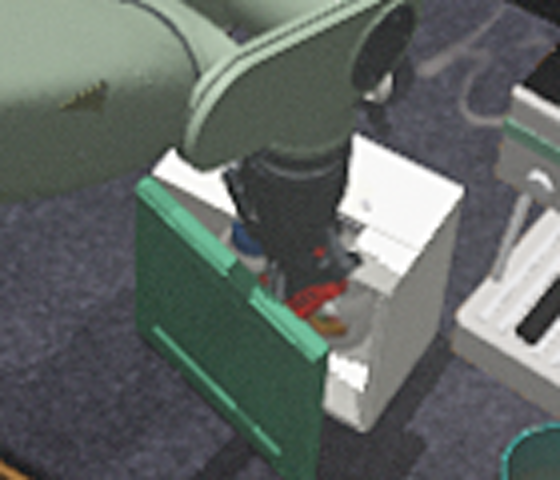

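The door has swung out with the hand at about 0.28 rad, past the catch: its free edge is at (325, 350) in the crop. I'll continue.

In the tool's units: 0.0101 m is 0.0505, -0.0014 m is -0.007, 0.08 rad is 0.0509.

>>> creep_tool(plan=[[[0.0505, -0.007, 0, 0, 0, 0.0509], [0.0505, -0.007, 0, 0, 0, 0.0509], [0.0505, -0.007, 0, 0, 0, 0.0509], [0.0505, -0.007, 0, 0, 0, 0.0509], [0.0505, -0.007, 0, 0, 0, 0.0509], [0.0505, -0.007, 0, 0, 0, 0.0509], [0.0505, -0.007, 0, 0, 0, 0.0509], [0, 0, 0, 0, 0, 0]]])

```text
time_s: 4.42
tool_pos: [0.4231, 0.0444, 0.1521]
tool_rot: [[-0.689, 0.725, 0.004], [0.725, 0.689, 0.0], [-0.003, 0.003, -1.0]]
wrist_force: [0.8, 0.7, 5.5]
width: 0.0002
grip_force: 2.8
```

```bash
python3 st.py .84
```

```text
[0.4231 0.0444 0.1521] [[-0.689, 0.725, 0.004], [0.725, 0.689, 0.0], [-0.003, 0.003, -1.0]] [0.76216038 0.68284056 5.53844326] 0.00016385722750061793 [-0.1  -0.03  1.98  0.    1.19 -0.86]
to pad (tool xy): [-0.0033 -0.0006  0.    ] yaw err(tool rz): 0.003 pad [0.42498722 0.04163474]
```

In the tool's units: 0.0099 m is 0.0495, 0.005 m is 0.025, 0.08 rad is 0.0509.

>>> creep_tool(plan=[[[0.0495, -0.007, 0, 0, 0, 0.0509], [0.0495, -0.007, 0, 0, 0, 0.0509], [0.0495, -0.007, 0, 0, 0, 0.0509], [0.0495, -0.007, 0, 0, 0, 0.0509], [0.0495, -0.007, 0, 0, 0, 0.0509], [0.0495, -0.007, 0, 0, 0, 0.0509], [0.0495, -0.007, 0, 0, 0, 0.0509], [0.025, -0.004, 0, 0, 0, 0.0255], [0, 0, 0, 0, 0, 0]]])

```text
time_s: 5.17
tool_pos: [0.3801, 0.1036, 0.1524]
tool_rot: [[-0.161, 0.987, 0.006], [0.987, 0.161, -0.0], [-0.001, 0.005, -1.0]]
wrist_force: [0.2, 1.0, 6.2]
width: -0.0004
grip_force: 2.9
```

```bash
python3 st.py 1.44;python3 - <<'E'
from cell import *
import cv2
p,d=read_camera("side")
cv2.imwrite("pics/s4.png",cv2.resize(p[180:340,240:430],None,fx=3,fy=3,interpolation=cv2.INTER_CUBIC))
E
```

```text
[0.3801 0.1036 0.1524] [[-0.161, 0.987, 0.006], [0.987, 0.161, -0.0], [-0.001, 0.005, -1.0]] [0.18210963 0.97663657 6.16338021] -0.00041535677912693 [ 0.05 -0.11  2.05 -0.    1.2  -0.12]
to pad (tool xy): [-0.0019 -0.0006 -0.    ] yaw err(tool rz): 0.001 pad [0.37986339 0.10169219]
```

View pics/s4.png

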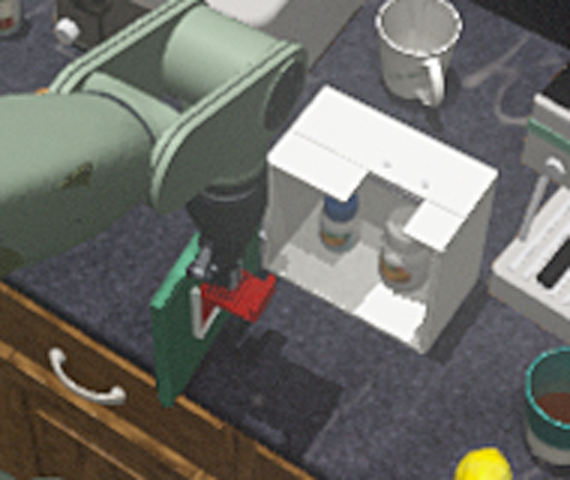

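The door stands at about 1.44 rad with both bottles upright. Lifting straight up lets the hook spring back.

In the tool's units: -0.03 m is -0.15, -0.025 m is -0.125.

>>> creep_tool(plan=[[[0, 0, -0.04, 0, 0, 0], [0, 0, -0.05, 0, 0, 0], [0, 0, -0.075, 0, 0, 0], [0, 0, -0.125, 0, 0, 0], [0, 0, -0.15, 0, 0, 0], [0, 0, -0.15, 0, 0, 0], [0, 0, -0.1, 0, 0, 0], [0, 0, 0, 0, 0, 0]]])

```text
time_s: 5.88
tool_pos: [0.3806, 0.1028, 0.2939]
tool_rot: [[-0.161, 0.987, 0.009], [0.987, 0.161, -0.0], [-0.002, 0.009, -1.0]]
wrist_force: [0.9, -0.2, -0.6]
width: 0.0001
grip_force: 0.0
```

>>> creep_tool(plan=[[[-0.15, 0, 0, 0, 0, 0], [-0.15, 0, 0, 0, 0, 0], [-0.15, 0, 0, 0, 0, 0], [-0.15, 0, 0, 0, 0, 0], [0, 0, 0, 0, 0, 0], [0, 0, 0, 0, 0, 0]]])

```text
time_s: 6.38
tool_pos: [0.3967, -0.0166, 0.2875]
tool_rot: [[-0.157, 0.988, -0.003], [0.988, 0.157, 0.001], [0.001, -0.003, -1.0]]
wrist_force: [-0.9, 0.6, 0.6]
width: 0.0003
grip_force: 0.0
```

```bash
python3 - <<'E'
from cell import *
import cv2
p,d=read_camera("side")
cv2.imwrite("pics/s5.png",cv2.resize(p[140:350,190:440],None,fx=2.8,fy=2.8,interpolation=cv2.INTER_CUBIC))
E
```

```text
(no output)
```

View pics/s5.png

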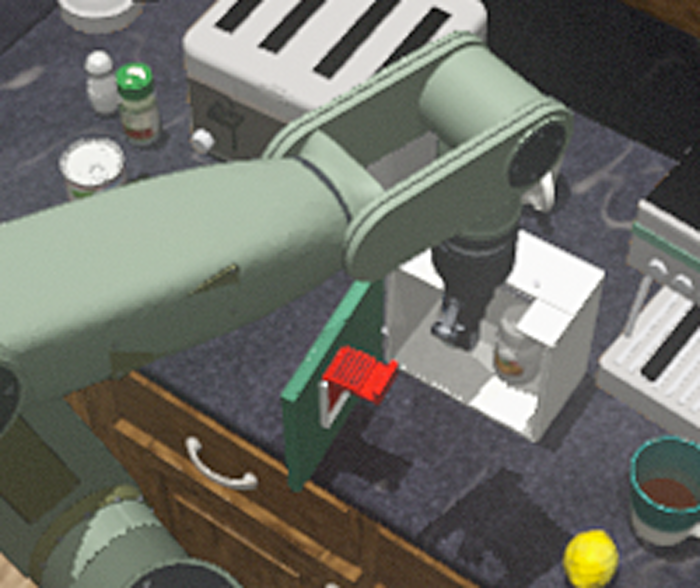

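The door stands wide open, the red hook (360, 370) has sprung up, and the arm is clear above everything. Handing in.

```bash
python3 -c "
from cell import *
print(finish_job())"
```

```text
the job is handed in; nothing more can be done
None
```

The cupboard door stands open at about 83 degrees with the hook sprung back up. Both bottles were still upright when the door was open, I saw nothing round about disturbed, the arm is clear, and the job was handed in after about 6.4 s.

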